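# Stack the electrolysis cell's plates on the splined post

### The arm

A 6-joint arm with a two-finger parallel gripper is mounted at the origin on the work surface. World frame = base frame: x ahead of the robot, y to its left, z up, the work surface at z = 0. Lengths are in m, angles in rad, forces in N, time in s.
With the tool pointing down it reaches from about 0.35 to 0.725 m from the base axis. Payload 6 kg.
Tool frame: the origin (TCP) lies at the very end of the fingers, on their centre line; the grasp point (between the pads) lies 19 mm behind it (manip.grip_point_offset is the distance from the TCP to the grasp point, in m); y points along the fingers, x is the direction in which the jaws open and shut, and the axes are right-handed (so a half turn about y gives the same grasp; the last joint's range is limited). The gripper opens to 85 mm and grips with 20 to 120 N. Pads are 22 mm wide; open, the fingers measure 114 mm over their backs; the gripper's body (76 mm by 85 mm) begins 54 mm behind the grasp point. The pads swing forward as they close: fully open they stand 13 mm farther back than shut.
Start: joints at [1.601, 0.04, 0.085, 0, -1.615, -0.334], TCP at [0.179, 0.573, 0.231] pointing down, gripper open.
Joint ranges: [-2.56, 2.56], [-1.29, 2.01], [-1.08, 1.49], [-3.29, 1.98], [-2.81, -0.18], [-2.99, 2.99]. Speed limits (rad/s): [2.57, 2.57, 3.01, 3.14, 3.14, 3.14].

### API

Orientations are given as a unit quaternion [x, y, z, w].
In Python, from cell import manip, imaging gives the robot as it stands. The module is installed in compiled form; this text tells all that it offers.
- The arm moves only by the tool carry_out, never from a script. Its argument "motion" is text: rows parted by semicolons, each of 6 numbers parted by spaces: the shift along the world's x, y, z in mm, then the turn, a rotation vector about the world's x, y, z in degrees. In form: dx dy dz rx ry rz; .... A call has 1 to 12 rows; each row shifts and turns the commanded pose from where the row before left it; what a row does not reach is not made up. A row lasts 1/8 s, in which the tool goes at most 62.5 mm and 10.7 degrees, less where a joint would pass 70% of its speed; a pose out of reach is approached as far as the arm can. A call with a gripper value outside its range is refused whole. "fingers" is the opening, from 0 (shut) to 1 (fully open), set as the call begins (left out, the last holds). The fingers move at their own pace and stop on an object; "squeeze" is the grip in N (left out, the last holds). Time passes only in rows, so rows that do not move let the fingers close. It gives the time, the measured TCP pose, the force and the opening at its end, in the units of the state.
- manip.read_state(): the state, without advancing time (a new reading comes with each control period).
- imaging.snapshot(name): name is "side" or "top"; returns a dict with "image" (384x512x3 uint8, blue, green, red), "intrinsics" (3x3 intrinsics, pixels), "k1" (the pictures are not rectified: a ray, as slopes to the right and down, at radius r is drawn at 1 + k1 r^2 times it, then the intrinsics apply), "view" (4x4, takes a point from world to camera coordinates). Camera axes: x right, y down, z forward; pixel columns grow to the right and rows downward; lengths in m; the calibration is good to about 2 mm. A picture is of the moment at which its call begins. There is no depth.
- manip.job_done(): hands the job in, once; it reports no verdict.
Trained networks look in a picture, given as the dict that the camera call returned (one of the last four; its "shot" number tells which), for a name from the list of things; names that differ only in an ending like _2 or _b are one class to them, and where a whole thing is asked for, a point or a joint stands for the part that bears it (a point fixed in the world has none). Each returns a list of dicts, best first, with "conf" (0 to 1); they miss things now and then, are a little off and sometimes report something else, mostly with a low value. They report only what shows in the picture. A call takes as long as a camera call. They do not tell look-alikes from the thing itself.
- imaging.outline_of(picture, thing): "region" (384x512 bool, what is visible of it) and "rect" ([left, top, width, height] in pixels, round what is visible of it).
- imaging.tip_of(picture, thing): "at" ([row, column] in pixels: a listed point, or the origin of a listed thing).
The state is a dict: "time": time; "q": joint angles; "qvel": joint speeds; "joint_torque": joint torques, N m; "position": TCP position; "eef_rot": TCP orientation; "force": force on the tool from outside, world axes, zero at the start; "moment": the same for the moment, N m; "grip_width": finger opening in m.
Only numpy, scipy, OpenCV 4.12 (cv2) and the standard library are available. Lean on these libraries where they do the work, as an engineer would, in place of code of your own. Each camera call takes 0.05 s, during which the arm holds its last target. There are 200 camera calls.

### The job

Assemble the small electrolysis cell: fit the copper plate over the splined post with its tab towards the red terminal and let go of it, then fit the grey zinc plate on top of it with its tab the opposite way, towards the black terminal. The post is clamped at some angle of its own, so feel gently for the turn at which the teeth drop into the splines, never force them; both plates must end flat, fully home and released, and the other things on the bench are to be left alone.

Things in the scene. Friction and masses are not known exactly. Their poses are not given: they have to be found in the camera images.
- copper_center (a point): centre (half-way up) of the copper-coloured plate: octagon 54 mm across flats, 14 mm thick, 84 to 168 g, lying flat; x to its tab, z up. Grip it along its y axis, across the two flats beside the tab (54 mm). Six-pointed through hole: three crossing slots 8.4 mm wide, over 32 mm long, one along its x axis, the others at 60 degrees; the six black wedges between are the teeth.
- copper_tab (a point): point on the copper plate's tab, 40 mm from the plate's centre along its x axis. The tab is 16 mm wide, 4 mm thick, half-way up the plate, and reaches out to 47 mm from the centre.
- zinc_center (a point): centre (half-way up) of the silver-grey zinc plate, of the same shape, size, mass range, axes, hole and grip as the copper plate.
- zinc_tab (a point): point on the zinc plate's tab, 40 mm from the plate's centre along its x axis; the tab is as on the copper plate.
- base: blue cell base, fixed, 100 x 170 x 12 mm (x, y, z); origin at the centre of its underside on the tray; +y points to the red terminal, -y to the black one, z up. The splined post stands in its middle.
- post_foot (a point): centre of the top of the post's grey shoulder (38 mm across, 26 mm above the base's underside, 14 mm above its top), where the copper plate rests when home; the zinc plate rests on it. Orange six-pointed splines, three crossing ribs 30 mm long and 6 mm wide, rise 30 mm from here. The orientation reported is the base's, not the splines', whose angle is unknown.
- post_tip (a point): tip of the post, 45 mm above post_foot: white pilot 14.6 mm across, 8 mm tall plus a 7 mm cone. A plate passes it at any angle, rests on the spline tops, slides down once turned to fit (within 4 degrees; 1.2 mm clearance, 1 mm chamfer). It fits every 60 degrees; take the fit nearest the terminal (tab 11 to 30 degrees to one side, under 40 is good). The stiff post stays put.
- red_terminal (a point): top of the red terminal, 20 mm across, at 68 mm from the post's axis along the base's +y, 20 mm above the base's top.
- black_terminal (a point): top of the black terminal, the same, on the base's -y side.
- beaker: glass beaker, 68 mm across, 85 mm tall, a bystander; origin at the centre of its underside.
- jar_a: small jar with black cap and green label, 52 mm across, 50 mm tall, a bystander; origin at the centre of its underside.
- jar_b: small jar with black cap, the same size, a bystander.
- spoon: white plastic spoon lying on the tray, a bystander.
- spacer: plain grey ring, 52 mm across, 8 mm thick, without teeth: not needed, a bystander.
- wood_block: wooden bar 160 x 30 x 25 mm lying on the tray, a bystander.
There are look-alikes about, which are no part of the job. There is more than one size of the part that bears zinc_center; the job needs the largest.

How it is judged:
By the outcome, as a careful person would: the job done as asked, in the order asked, and still so for the second after the job is handed in, with the robot touching nothing.
It also fails if it takes over 72 s, if anything falls off the work surface, if the arm or the gripper's body presses on something with over 40 N, if the wrist force passes 120 N, or if a joint passes its speed limit or range.

## Working session

There is one attempt and no reset: what is moved stays moved. The work goes in short steps, Python scripts to look and compute and a tool call to move; the robot and the scene stay as the last step left them, time stands still between calls to the robot, and variables do not carry over. Pictures are saved under pics/ and viewed, about 8 in all and at most 12, crops included, and the job is handed in when it is done.

Besides the shell and the picture viewer there is one more tool, called after "Call:" as name(argument=value, ...) on one line, values as JSON. carry_out: Moves the arm, as the interface text tells. Its arguments: {"type":"object","properties":{"motion":{"type":"string"},"fingers":{"type":"number"},"squeeze":{"type":"number"}},"required":["motion"]}

```bash
mkdir -p pics; cat > h.py <<'E'
from cell import manip, imaging
import numpy as np, cv2
from scipy.spatial.transform import Rotation as R
def ray(s,rc):
    K=np.array(s["intrinsics"]);V=np.array(s["view"]);k=s["k1"]
    d=np.array([(rc[1]-K[0,2])/K[0,0],(rc[0]-K[1,2])/K[1,1]]);u=d.copy()
    for _ in range(20): u=d/(1+k*(u@u))
    Rt=V[:3,:3];o=-Rt.T@V[:3,3];return o,Rt.T@np.array([u[0],u[1],1])
def atz(s,rc,z):
    o,d=ray(s,rc);return o+d*(z-o[2])/d[2]
def proj(s,p):
    K=np.array(s["intrinsics"]);V=np.array(s["view"]);c=V[:3,:3]@np.array(p)+V[:3,3];u=c[:2]/c[2];u=u*(1+s["k1"]*(u@u))
    return K[1,1]*u[1]+K[1,2],K[0,0]*u[0]+K[0,2]
def tri(a,ra,b,rb):
    o1,d1=ray(a,ra);o2,d2=ray(b,rb)
    t=np.linalg.lstsq(np.array([d1,-d2]).T,o2-o1,rcond=None)[0]
    p,q=o1+t[0]*d1,o2+t[1]*d2;return (p+q)/2,np.linalg.norm(p-q)
E
python3 - <<'E'
from h import *
np.set_printoptions(precision=4,suppress=True)
S={n:imaging.snapshot(n) for n in("top","side")}
for n,s in S.items():
    cv2.imwrite(f"pics/{n}0.png",s["image"]); print(n,np.array(s["intrinsics"]).tolist(),s["k1"],ray(s,[192,256]))
    for t in "copper_center copper_tab zinc_center zinc_tab base post_foot post_tip red_terminal black_terminal beaker jar_a spacer wood_block spoon".split():
        for r in imaging.tip_of(s,t)[:4]: print(n,t,round(r["conf"],2),np.round(r["at"],1),atz(s,r["at"],.012)[:2])
st=manip.read_state();print(st["position"],st["eef_rot"],st["grip_width"],manip.grip_point_offset)
cv2.imwrite("pics/both.png",np.hstack([S["top"]["image"]]))
E
```

```text
top [[370.8382696299056, 0.0, 248.05190499094962], [0.0, 370.8382696299056, 185.71499232101257], [0.0, 0.0, 1.0]] 0.039726752744538706 (array([0.5157, 0.0111, 1.077 ]), array([ 0.0898, -0.0152, -0.9962]))
top copper_center 0.61 [213.8 181.6] [0.5495 0.2082]
top copper_tab 0.82 [203.3 171.8] [0.5797 0.2369]
top zinc_center 0.73 [244.4 351.9] [ 0.4628 -0.2753]
top zinc_center 0.66 [214.6 342.8] [ 0.5466 -0.2523]
top zinc_center 0.6 [182.4 332.7] [ 0.6391 -0.2261]
top zinc_center 0.53 [216.9 178.6] [0.5407 0.2166]
top zinc_tab 0.76 [186.8 325.4] [ 0.6264 -0.2049]
top zinc_tab 0.71 [217.8 360.8] [ 0.5376 -0.3029]
top zinc_tab 0.71 [256.9 355.7] [ 0.4281 -0.2847]
top base 0.86 [224.2 267.3] [ 0.5194 -0.037 ]
top post_foot 0.93 [226.2 262.5] [ 0.5138 -0.0233]
top post_tip 0.75 [226.9 263.5] [ 0.5118 -0.0261]
top red_terminal 0.97 [228.8 242.8] [0.5065 0.0329]
top red_terminal 0.73 [225.2 263.9] [ 0.5166 -0.0273]
top black_terminal 0.52 [223.5 266.2] [ 0.5214 -0.0339]
top beaker 0.73 [143.4 299.9] [ 0.7539 -0.1337]
top beaker 0.5 [232.5 245.2] [0.496  0.0261]
top jar_a 0.87 [136.4 258.8] [ 
[... 976 characters left out ...]
.5085 -0.0276]
side base 0.65 [193.2 183.6] [0.5441 0.2054]
side post_foot 0.55 [222.6 233.6] [ 0.5314 -0.0141]
side post_tip 0.74 [209.5 233.7] [0.5783 0.0332]
side red_terminal 0.59 [216.  208.9] [0.5096 0.057 ]
side red_terminal 0.23 [194.5 292. ] [ 0.7529 -0.0291]
side black_terminal 0.67 [228.3 255.2] [ 0.5498 -0.0732]
side beaker 0.89 [208.9 318.6] [ 0.7386 -0.1335]
side jar_a 0.66 [195.  288.5] [ 0.7436 -0.0236]
side jar_a 0.65 [174.9 254.4] [0.7723 0.1378]
side spacer 0.51 [233.4 383.9] [ 0.7518 -0.324 ]
side wood_block 0.91 [183.6 125.5] [0.4625 0.3816]
side spoon 0.64 [293.  353.6] [ 0.5097 -0.3875]
[0.1795 0.5725 0.2312] [ 0.4186 -0.5699  0.5699 -0.4185] 0.08545443914903587 0.0187
```

View pics/top0.png

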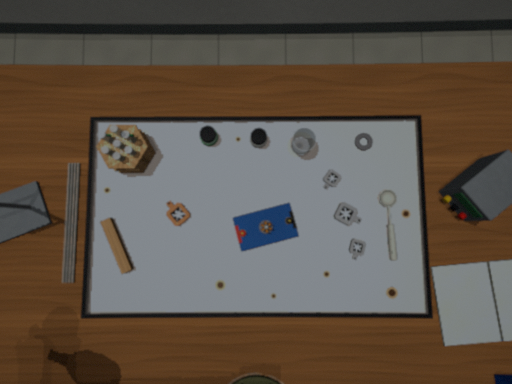

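View pics/side0.png

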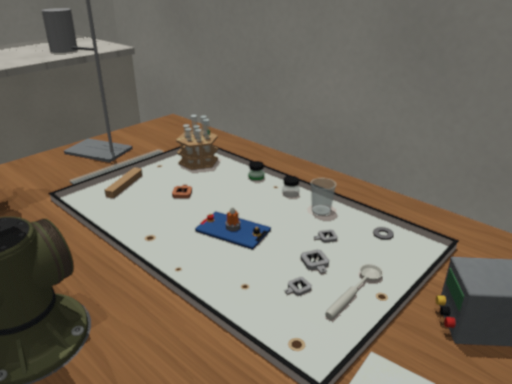

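```bash
cat >> h.py <<'E'
from scipy.optimize import minimize
def plate_mask(s,x,y,yaw,zc,sc=4,size=1.0):
    a=27/np.cos(np.pi/8)*size
    oc=[(a*np.cos(t),a*np.sin(t)) for t in np.pi/8+np.arange(8)*np.pi/4]
    tab=[(20*size,-8*size),(47*size,-8*size),(47*size,8*size),(20*size,8*size)]
    c,n=np.cos(yaw),np.sin(yaw);m=np.zeros((384*sc,512*sc),np.uint8)
    for poly,hz in((oc,(7,-7)),(tab,(2,-2))):
        pts=[]
        for h in hz:
            for u,v in poly:
                r,q=proj(s,[x+(c*u-n*v)/1000,y+(n*u+c*v)/1000,zc+h/1000]);pts.append([(q+.5)*sc,(r+.5)*sc])
        cv2.fillConvexPoly(m,cv2.convexHull(np.array(pts,np.float32)).astype(np.int32),255)
    return m
def fit(s,region,x,y,yaw,zc):
    T=cv2.morphologyEx(region.astype(np.uint8)*255,cv2.MORPH_CLOSE,np.ones((3,3)))
    cn,_=cv2.findContours(T,cv2.RETR_EXTERNAL,cv2.CHAIN_APPROX_NONE);T[:]=0;cv2.drawContours(T,cn,-1,255,-1)
    T=cv2.GaussianBlur(T,(3,3),0).astype(float)
    def f(p):
        m=plate_mask(s,x+p[0]/100,y+p[1]/100,yaw+p[2]*.3,zc)
        return np.abs(cv2.GaussianBlur(cv2.resize(m,(512,384),interpolation=cv2.INTER_AREA),(3,3),0)-T).sum()/255
    best=min((minimize(f,[0,0,d],method="Nelder-Mead",options=dict(initial_simplex=[[0,0,d],[.6,0,d],[0,.6,d],[0,0,d+.6]])) for d in(-.7,0,.7)),key=lambda r:r.fun)
    p=best.x;return x+p[0]/100,y+p[1]/100,yaw+p[2]*.3,best.fun,T.sum()/255
E
python3 - <<'E'
from h import *
np.set_printoptions(precision=4,suppress=True)
a=imaging.snapshot("top");b=imaging.snapshot("side")
for n,ra,rb in [("cu",[213.8,181.6],[194.5,180.7]),("zn",[214.6,342.8],[258.2,314.2]),("base",[224.2,267.3],[228.1,230.9]),("tip",[226.9,263.5],[209.5,233.7]),("red",[228.8,242.8],[216,208.9])]: print(n,tri(a,ra,b,rb))
for n,s in(("top",a),("side",b)):
  for t in("copper_center","zinc_center"):
    for o in imaging.outline_of(s,t)[:4]:
        g=o["region"];rc=np.argwhere(g).mean(0);print(n,t,round(o["conf"],2),np.round(rc),g.sum(),o["rect"])
        x,y=atz(s,rc,.012)[:2]
        if t[0]=="c" and abs(x-.54)<.06 and abs(y-.21)<.07 and o["conf"]>.4: print("  FIT",fit(s,g,x,y,.76,.010))
        if t[0]=="z" and abs(x-.545)<.05 and abs(y+.255)<.03 and o["conf"]>.4: print("  FIT",fit(s,g,x,y,np.arctan2(-.04,-.012),.010))
  for t in ["base"]:
    o=imaging.outline_of(s,t)[0];g=o["region"].astype(np.uint8)
    r=cv2.boxPoints(cv2.minAreaRect(np.argwhere(g)[:,::-1].astype(np.float32)));print(n,[atz(s,p[::-1],.015)[:2] for p in r])
def crop(s,r,c,h,w,k): return cv2.resize(s["image"][r:r+h,c:c+w],None,fx=k,fy=k,interpolation=cv2.INTER_CUBIC)
cv2.imwrite("pics/c1.png",np.vstack([np.hstack([crop(a,190,225,70,80,5),crop(a,190,140,70,80,5)]),crop(a,165,310,50,160,5)]) if 0 else np.vstack([np.hstack([crop(a,197,228,58,80,5),crop(a,187,140,58,80,5)]),np.hstack([crop(a,168,310,60,80,5),crop(a,208,310,60,80,5)])]))
E
```

```text
cu (array([0.5457, 0.2131, 0.0041]), np.float64(0.010659097535815495))
zn (array([ 0.5487, -0.2549,  0.0111]), np.float64(0.0060578143073260066))
base (array([ 0.5141, -0.0322,  0.012 ]), np.float64(0.014438334388811699))
tip (array([ 0.5149, -0.0271,  0.0635]), np.float64(0.008038758649244863))
red (array([0.5015, 0.037 , 0.0243]), np.float64(0.013347501527203516))
top copper_center 0.74 [212. 176.] 298 [167.9, 200.0, 23.7, 26.1]
  FIT (np.float64(0.551880032063325), np.float64(0.2217700767014321), np.float64(0.7129453066133297), np.float64(49.294117647058826), np.float64(368.0))
top zinc_center 0.68 [178. 331.] 192 [322.4, 172.8, 15.6, 17.0]
top zinc_center 0.6 [214. 347.] 349 [332.2, 204.2, 28.7, 20.6]
  FIT (np.float64(0.5512009797071985), np.float64(-0.2602170242235298), np.float64(-2.038646389705287), np.float64(51.83921568627451), np.float64(395.00392156862745))
top zinc_center 0.56 [248. 357.] 251 [347.3, 237.0, 18.6, 23.5]
top [array([0.5407, 0.0662]), array([ 0.5844, -0.1032]), array([ 0.4858, -0.1273]), array([0.4429, 0.0403])]
side copper_center 0.73 [183. 122.] 534 [107.0, 167.6, 34.5, 30.4]
side copper_center 0.57 [192. 182.] 247 [171.3, 186.0, 22.5, 11.2]
  FIT (np.float64(0.5475509461708435), np.float64(0.2168538587607909), np.float64(0.5775408447820114), np.float64(23.29019607843137), np.float64(247.0))
side zinc_center 0.85 [260. 314.] 453 [301.5, 247.5, 25.8, 20.9]
  FIT (np.float64(0.5491746793542758), np.float64(-0.25690760086601266), np.float64(-1.9504868258562078), np.float64(68.72156862745098), np.float64(461.0))
side zinc_center 0.83 [286. 297.] 366 [287.3, 274.5, 21.6, 21.0]
side zinc_center 0.68 [236. 326.] 208 [316.7, 229.4, 19.4, 11.0]
side [array([0.4293, 0.0222]), array([0.5543, 0.1286]), array([ 0.6048, -0.0875]), array([ 0.483 , -0.1634])]
```

View pics/c1.png

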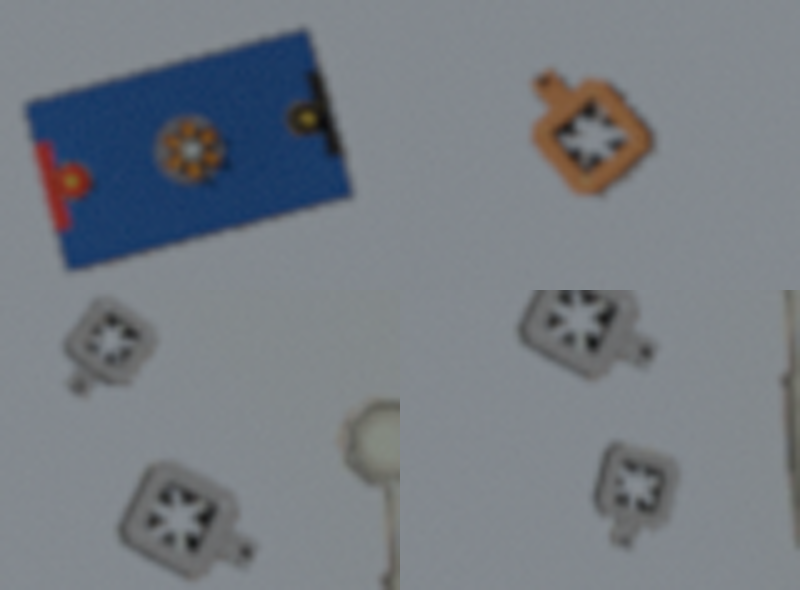

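```bash
sed -i 's/^    oc=.*/    k=27-CUT;oc=[(27,k),(k,27),(-k,27),(-27,k),(-27,-k),(-k,-27),(k,-27),(27,-k)]/; s/^def plate_mask/CUT=10\ndef plate_mask/' h.py
python3 - <<'E'
import h
from h import *
np.set_printoptions(precision=4,suppress=True)
a=imaging.snapshot("top");b=imaging.snapshot("side")
def comp(m,rc):
    m=cv2.morphologyEx(m.astype(np.uint8),cv2.MORPH_CLOSE,np.ones((3,3)));n,l,_,_=cv2.connectedComponentsWithStats(m)
    win=l[int(rc[0])-9:int(rc[0])+10,int(rc[1])-9:int(rc[1])+10];k=np.bincount(win[win>0]).argmax();return l==k
for n,s,cu,zn in(("top",a,(214,178),(214,346)),("side",b,(193,182),(260,315))):
    im=cv2.GaussianBlur(s["image"],(0,0),.6).astype(int);hsv=cv2.cvtColor(s["image"],cv2.COLOR_BGR2HSV)
    bg=cv2.medianBlur(s["image"],51).astype(int)
    d=np.abs(im-bg).sum(2)
    for nm,rc,yaw in(("cu",cu,.76),("zn",zn,-1.9)):
        loc=s["image"][int(rc[0])-25:int(rc[0])+26,int(rc[1])-25:int(rc[1])+26]
        w=np.percentile(loc.reshape(-1,3),75,axis=0)
        dd=np.abs(im-w).sum(2); m=comp((dd>45),rc)
        x,y=atz(s,np.argwhere(m).mean(0),.012)[:2]
        for c in(6,10,14):
            h.CUT=c;f=fit(s,m,x,y,yaw,.011);print(n,nm,m.sum(),c,np.array(f))
    m=(hsv[...,0]>100)&(hsv[...,0]<130)&(hsv[...,1]>130);m[:190]=0;m[260:]=0;m[:,:190]=0;m[:,300:]=0
    r=cv2.boxPoints(cv2.minAreaRect(np.argwhere(m)[:,::-1].astype(np.float32)))
    P=np.array([atz(s,p[::-1],.016)[:2] for p in r]);print(n,"base",P.tolist(),P.mean(0))
for rc in([226.6,265.6],[226.9,263.5]): print("tip",atz(a,rc,.074))
E
```

```text
top cu 437 6 [  0.5482   0.2173   0.7129  38.7804 456.    ]
top cu 437 10 [  0.5484   0.2185   0.7033  52.2902 456.    ]
top cu 437 14 [  0.5478   0.2178   0.7196  76.1922 456.    ]
top zn 437 6 [  0.55    -0.2579  -2.0569  23.8    453.    ]
top zn 437 10 [  0.5501  -0.258   -2.0343  36.5098 453.    ]
top zn 437 14 [  0.5503  -0.2582  -2.0635  62.7804 453.    ]
top base [[0.5374852413096096, 0.06087289608469158], [0.5796376174146994, -0.09853321753087832], [0.48813385104574225, -0.12160539132380092], [0.4466907180896462, 0.03625490255734294]] [ 0.513  -0.0308]
side cu 305 6 [  0.5452   0.2156   0.6035  34.3765 305.    ]
side cu 305 10 [  0.5434   0.2145   0.5553  41.6078 305.    ]
side cu 305 14 [  0.5454   0.2144   0.5841  55.7961 305.    ]
side zn 590 6 [  0.5468  -0.2608  -2.0389  60.098  590.    ]
side zn 590 10 [  0.5452  -0.2622  -2.0578  81.2392 590.    ]
side zn 590 14 [  0.544   -0.2632  -2.076  112.9686 590.    ]
side base [[0.43241592024784414, 0.020988445609339546], [0.519322012631894, 0.095846964475367], [0.5723454945494971, -0.10123823055223569], [0.48686855114944183, -0.1559090578536566]] [ 0.5027 -0.0351]
tip [ 0.5128 -0.0296  0.074 ]
tip [ 0.512 -0.024  0.074]
```

```bash
python3 - <<'E'
from h import *
np.set_printoptions(precision=3,suppress=True)
st=manip.read_state();M=R.from_quat(st["eef_rot"]).as_matrix();print(M)
acc=0
for i in range(3):
    s=imaging.snapshot("top");acc=acc+s["image"].astype(float)
im=acc/3
sat=im[...,2]-im[...,0]
th=np.radians(np.arange(0,360,2))
best=[]
for dx in np.arange(-4,4.1,1):
  for dy in np.arange(-4,4.1,1):
    v=0
    for r in(10,11.5,13):
        P=np.array([proj(s,[.513+(dx+r*np.cos(t))/1000,-.030+(dy+r*np.sin(t))/1000,.060]) for t in th],np.float32)
        v=v+cv2.remap(sat,P[:,1:2].copy(),P[:,0:1].copy(),cv2.INTER_CUBIC)[:,0]
    F=np.fft.fft(v)/len(v);low=np.abs(F[1:4]).sum();best.append((abs(F[6])-.3*low,abs(F[6]),low,dx,dy,(-np.degrees(np.angle(F[6]))/6)%60))
best.sort(reverse=True)
for b in best[:10]: print(np.array(b))
c=im[212:242,248:284];cv2.imwrite("pics/post.png",np.clip(cv2.resize(c,None,fx=16,fy=16,interpolation=cv2.INTER_CUBIC)*1.5,0,255))
print(proj(s,[.513,-.03,.06]))
E
```

```text
[[-0.299  0.     0.954]
 [-0.954 -0.    -0.299]
 [ 0.    -1.     0.   ]]
[35.538 38.05   8.374  0.    -1.     7.413]
[33.673 37.912 14.128  0.     0.     7.381]
[31.349 34.628 10.93  -1.    -1.     7.585]
[30.324 34.833 15.031  1.    -1.     7.268]
[29.775 34.216 14.803 -1.     0.     7.462]
[29.495 34.949 18.179  1.     0.     7.302]
[26.904 31.88  16.585  0.    -2.     7.38 ]
[24.28  31.306 23.419  0.     1.     7.347]
[23.867 29.097 17.435 -1.    -2.     7.635]
[22.648 28.711 20.211  1.    -2.     7.145]
(np.float64(226.52093171615894), np.float64(265.53501321835944))[ WARN:0@4.160] global loadsave.cpp:1063 imwrite_ Unsupported depth image for selected encoder is fallbacked to CV_8U.
```

View pics/post.png

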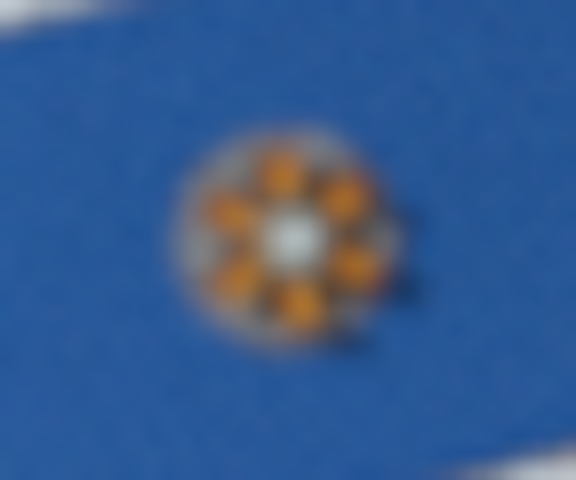

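```bash
python3 - <<'E'
from h import *
np.set_printoptions(precision=3,suppress=True)
acc=0
for i in range(3):
    s=imaging.snapshot("top");acc=acc+s["image"].astype(float)
im=acc.sum(2)/3
th=np.radians(np.arange(0,360,2))
for n,x,y in(("cu",.548,.217),("zn",.55,-.258)):
  best=[]
  for dx in np.arange(-6,6.1,1):
   for dy in np.arange(-6,6.1,1):
    v=0
    for r in(9,11,13):
        P=np.array([proj(s,[x+(dx+r*np.cos(t))/1000,y+(dy+r*np.sin(t))/1000,.014]) for t in th],np.float32)
        v=v+cv2.remap(im,P[:,1:2].copy(),P[:,0:1].copy(),cv2.INTER_CUBIC)[:,0]
    F=np.fft.fft(v)/len(v);low=np.abs(F[1:4]).sum();best.append((abs(F[6])-.3*low,abs(F[6]),low,x*1e3+dx,y*1e3+dy,(-np.degrees(np.angle(F[6]))/6)%60))
  best.sort(reverse=True);print(n)
  for b in best[:5]: print(np.array(b))
st=manip.read_state();print(st["time"],st["q"],st["position"])
E
```

```text
cu
[ 54.305  74.976  68.903 549.    218.     41.45 ]
[ 53.22   69.589  54.56  549.    217.     41.432]
[ 45.138  71.76   88.738 548.    218.     41.619]
[ 44.538  66.941  74.676 548.    217.     41.501]
[ 40.224  70.567 101.142 549.    219.     41.488]
zn
[  96.138  107.456   37.728  550.    -259.       2.209]
[  92.5    102.054   31.846  550.    -258.       2.248]
[  84.184   98.313   47.095  549.    -259.       2.06 ]
[  81.391  100.392   63.338  551.    -259.       2.328]
[  80.558   92.709   40.501  549.    -258.       2.31 ]
2.3 [ 1.601  0.04   0.085  0.    -1.616 -0.334] [0.179 0.573 0.231]
```

Call:
carry_out(motion="30.8 -29.6 -9 0 0 -10.1;30.8 -29.6 -9 0 0 -10.1;30.8 -29.6 -9 0 0 -10.1;30.8 -29.6 -9 0 0 -10.1;30.8 -29.6 -9 0 0 -10.1;30.8 -29.6 -9 0 0 -10.1;30.8 -29.6 -9 0 0 -10.1;30.8 -29.6 -9 0 0 -10.1;30.8 -29.6 -9 0 0 -10.1;30.8 -29.6 -9 0 0 -10.1;30.8 -29.6 -9 0 0 -10.1;30.8 -29.6 -9 0 0 -10.1", fingers=1)

```text
time: 3.8
position: [0.55, 0.2162, 0.1231]
eef_rot: [0.293, 0.644, -0.643, -0.293]
force: [0.3, 0.7, 0.5]
grip_width: 0.0853
```

Call:
carry_out(motion="0 0 0 0 0 0;0 0 0 0 0 0")

```text
time: 4.05
position: [0.5491, 0.2173, 0.1233]
eef_rot: [0.291, 0.645, -0.645, -0.291]
force: [0.7, 0.3, 0.1]
grip_width: 0.0855
```

```bash
cat > st.py <<'E'
from h import *
np.set_printoptions(precision=4,suppress=True)
def show():
    st=manip.read_state();M=R.from_quat(st["eef_rot"]).as_matrix()
    print(round(st["time"],2),"pos",st["position"],"jaw",round(np.degrees(np.arctan2(M[1,0],M[0,0])),2),"down",M[:,1],"q6",st["q"][5],"F",st["force"],"M",st["moment"],"w",st["grip_width"])
if __name__=="__main__": show()
E
python3 st.py
```

```text
4.05 pos [0.5491 0.2173 0.1233] jaw 131.42 down [-0.0001  0.0001 -1.    ] q6 -1.5638072151759879 F [0.6882 0.2518 0.0981] M [ 0.018   0.0096 -0.0638] w 0.08548827356875116
```

Call:
carry_out(motion="0 0.5 -30 0 0 0;0 0 -30 0 0 0;0 0 -30 0 0 0;0 0 -15 0 0 0;0 0 -8 0 0 0;0 0 -5 0 0 0;0 0 0 0 0 0")

```text
time: 4.92
position: [0.5493, 0.218, 0.0058]
eef_rot: [0.291, 0.645, -0.644, -0.291]
force: [-0.2, -1.0, 0.3]
grip_width: 0.0851
```

Call:
carry_out(motion="0 0 0 0 0 0;0 0 0 0 0 0;0 0 0 0 0 0;0 0 0 0 0 0;0 0 0 0 0 0;0 0 0 0 0 0", fingers=0, squeeze=35)

```text
time: 5.68
position: [0.5496, 0.2181, 0.0062]
eef_rot: [0.291, 0.645, -0.644, -0.291]
force: [-1.1, 0.5, 5.5]
grip_width: 0.0526
```

```bash
python3 st.py
```

```text
5.67 pos [0.5496 0.2181 0.0062] jaw 131.41 down [ 0.0013  0.0006 -1.    ] q6 -1.565000165841174 F [-1.0616  0.5151  5.459 ] M [ 0.1714  0.3872 -0.0108] w 0.05257907266687192
```

Call:
carry_out(motion="0 0 10 0 0 0;0 0 30 0 0 0;0 0 45 0 0 0;-4 -25 40 0 0 8;-4 -28 0 0 0 9.8;-4 -28 0 0 0 9.8;-4 -28 0 0 0 9.8;-4 -28 0 0 0 9.8;-4 -28 0 0 0 9.8;-4 -28 0 0 0 9.8;-4 -28 0 0 0 9.8;-4 -28 0 0 0 9.3")

```text
time: 7.18
position: [0.5125, -0.0321, 0.1301]
eef_rot: [-0.228, 0.669, -0.669, 0.228]
force: [-0.1, 0.4, -0.4]
grip_width: 0.0529
```

Call:
carry_out(motion="0 0 0 0 0 0;0 0 0 0 0 0")

```text
time: 7.42
position: [0.5129, -0.031, 0.1302]
eef_rot: [-0.225, 0.67, -0.67, 0.225]
force: [0.3, 0.4, -1.2]
grip_width: 0.0525
```

```bash
python3 st.py; python3 - <<'E'
from h import *
a=imaging.snapshot("top");b=imaging.snapshot("side")
def crop(s,r,c,h,w,k): return cv2.resize(s["image"][r:r+h,c:c+w],None,fx=k,fy=k,interpolation=cv2.INTER_CUBIC)
cv2.imwrite("pics/c2.png",np.hstack([crop(a,180,220,90,70,5),crop(b,150,195,90,75,5)]))
for t in("copper_center","copper_tab","zinc_center","zinc_tab"):
  for s in(a,b):
    for r in imaging.tip_of(s,t)[:2]:print(t,r["conf"],r["at"],atz(s,r["at"],.128))
E
```

```text
7.42 pos [ 0.5129 -0.031   0.1302] jaw -142.83 down [-0.0004  0.0001 -1.    ] q6 0.31701953069077005 F [ 0.2764  0.3512 -1.2436] M [-0.0164  0.0408 -0.0069] w 0.052519282571763394
copper_center 0.57 [186.8, 232.3] [ 0.51557734 -0.02937471  0.128     ]
copper_center 0.16 [230.2, 254.7] [ 0.41337024 -0.19896987  0.128     ]
copper_tab 0.52 [183.7, 216.4] [0.50041989 0.01071346 0.128     ]
copper_tab 0.39 [269.2, 324.7] [ 0.40611964 -0.377403    0.128     ]
zinc_center 0.74 [182.0, 332.5] [ 0.62672559 -0.19980536  0.128     ]
zinc_center 0.61 [214.7, 342.3] [ 0.54300248 -0.22237342  0.128     ]
zinc_center 0.74 [260.8, 312.8] [ 0.41153076 -0.34697924  0.128     ]
zinc_center 0.72 [282.2, 300.7] [ 0.34854059 -0.36788544  0.128     ]
zinc_tab 0.89 [218.0, 360.3] [ 0.53466799 -0.26743626  0.128     ]
zinc_tab 0.75 [186.4, 326.1] [ 0.6153994  -0.18318473  0.128     ]
zinc_tab 0.85 [292.4, 286.8] [ 0.31204927 -0.36699239  0.128     ]
zinc_tab 0.83 [266.8, 323.8] [ 0.41071323 -0.37218522  0.128     ]
```

View pics/c2.png

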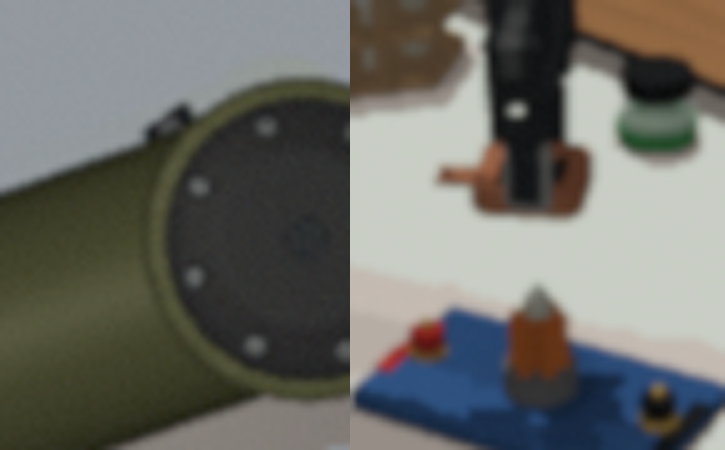

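Call:
carry_out(motion="0 0 -20 0 0 0;0 0 -20 0 0 0;0 0 -8 0 0 0;0 0 0 0 0 0")

```text
time: 8.43
position: [0.5129, -0.0313, 0.0821]
eef_rot: [0.226, -0.67, 0.67, -0.226]
force: [0.5, 0.1, -2.2]
grip_width: 0.0526
```

Call:
carry_out(motion="0 0 -3 0 0 0;0 0 -3 0 0 0;0 0 -3 0 0 0;0 0 0 0 0 0")

```text
time: 8.93
position: [0.5129, -0.0312, 0.073]
eef_rot: [0.226, -0.67, 0.67, -0.226]
force: [-0.7, -0.6, -0.6]
grip_width: 0.0527
```

```bash
python3 st.py
```

```text
8.93 pos [ 0.5129 -0.0312  0.073 ] jaw -142.71 down [-0.0005 -0.0002 -1.    ] q6 0.3192760272495415 F [-0.6697 -0.6222 -0.6358] M [-0.0521 -0.0002  0.0282] w 0.052653975016987785
```

No contact; go on in small steps.

Call:
carry_out(motion="0 0 -2 0 0 0;0 0 -2 0 0 0;0 0 -2 0 0 0;0 0 0 0 0 0")

```text
time: 9.43
position: [0.513, -0.0312, 0.067]
eef_rot: [0.226, -0.67, 0.67, -0.226]
force: [0.2, -0.8, -0.6]
grip_width: 0.0527
```

Call:
carry_out(motion="0 0 -2 0 0 0;0 0 -2 0 0 0;0 0 0 0 0 0")

```text
time: 9.8
position: [0.513, -0.0312, 0.063]
eef_rot: [-0.226, 0.67, -0.67, 0.226]
force: [0.5, -0.4, -1.1]
grip_width: 0.0527
```

```bash
python3 st.py
```

```text
9.8 pos [ 0.513  -0.0312  0.063 ] jaw -142.71 down [-0.0003 -0.0001 -1.    ] q6 0.3192803864549024 F [ 0.4973 -0.4327 -1.0612] M [ 0.0527 -0.0234  0.0433] w 0.05271797405249172
```

Call:
carry_out(motion="0 0 -1.5 0 0 0;0 0 -1.5 0 0 0;0 0 0 0 0 0")

```text
time: 10.18
position: [0.513, -0.0312, 0.0601]
eef_rot: [0.226, -0.67, 0.67, -0.226]
force: [-0.4, 0.0, -1.7]
grip_width: 0.0524
```

Call:
carry_out(motion="0 0 -1.5 0 0 0;0 0 -1.5 0 0 0;0 0 0 0 0 0")

```text
time: 10.55
position: [0.5131, -0.0311, 0.0571]
eef_rot: [-0.226, 0.67, -0.67, 0.226]
force: [1.3, 0.8, -1.0]
grip_width: 0.0525
```

```bash
python3 st.py
```

```text
10.55 pos [ 0.5131 -0.0311  0.0571] jaw -142.7 down [-0.  0. -1.] q6 0.3192718352117106 F [ 1.2707  0.7548 -1.0278] M [ 0.1334 -0.1975  0.0408] w 0.052532703556113884
```

Call:
carry_out(motion="0 0 -1.5 0 0 0;0 0 -1.5 0 0 0;0 0 0 0 0 0")

```text
time: 10.92
position: [0.5131, -0.0311, 0.0541]
eef_rot: [-0.226, 0.67, -0.67, 0.226]
force: [1.4, -0.2, -1.8]
grip_width: 0.0528
```

```bash
python3 st.py
```

```text
10.93 pos [ 0.5131 -0.0311  0.0541] jaw -142.71 down [ 0.  0. -1.] q6 0.31928040407363517 F [ 1.4373 -0.1558 -1.7573] M [ 0.1075 -0.3172  0.0055] w 0.05283069521323587
```

Call:
carry_out(motion="0.4 0 -2 0 0 0;0 0 -2 0 0 0;0 0 -2 0 0 0;0 0 0 0 0 0")

```text
time: 11.42
position: [0.5133, -0.0312, 0.048]
eef_rot: [0.226, -0.67, 0.67, -0.226]
force: [0.3, 1.0, 0.0]
grip_width: 0.0527
```

```bash
python3 st.py
```

```text
11.43 pos [ 0.5133 -0.0312  0.048 ] jaw -142.71 down [-0.0005 -0.0002 -1.    ] q6 0.3195484600956992 F [0.31   1.0106 0.011 ] M [ 0.0152 -0.0196 -0.0282] w 0.052714875601170996
```

In the splines, free of force. Continue to the shoulder.

Call:
carry_out(motion="0 0 -2 0 0 0;0 0 -2 0 0 0;0 0 -2 0 0 0;0 0 -2 0 0 0;0 0 0 0 0 0")

```text
time: 12.05
position: [0.5133, -0.0312, 0.04]
eef_rot: [-0.226, 0.67, -0.67, 0.226]
force: [-0.3, -0.1, -0.7]
grip_width: 0.0528
```

Call:
carry_out(motion="0 0 -1.5 0 0 0;0 0 -1.5 0 0 0;0 0 0 0 0 0")

```text
time: 12.42
position: [0.5134, -0.0312, 0.0371]
eef_rot: [0.226, -0.67, 0.67, -0.226]
force: [1.3, 0.7, -1.0]
grip_width: 0.0526
```

```bash
python3 st.py
```

```text
12.43 pos [ 0.5134 -0.0312  0.0371] jaw -142.71 down [-0.0004 -0.0001 -1.    ] q6 0.31957224078398383 F [ 1.2648  0.6722 -0.9682] M [ 0.0135  0.0137 -0.0499] w 0.0525985136989965
```

Call:
carry_out(motion="0 0 -1.5 0 0 0;0 0 -1.5 0 0 0;0 0 0 0 0 0")

```text
time: 12.8
position: [0.5133, -0.0312, 0.0341]
eef_rot: [0.226, -0.67, 0.67, -0.226]
force: [-0.0, -0.1, 0.5]
grip_width: 0.0527
```

Call:
carry_out(motion="0 0 -1 0 0 0;0 0 -1 0 0 0;0 0 0 0 0 0")

```text
time: 13.18
position: [0.5135, -0.0312, 0.0323]
eef_rot: [0.226, -0.67, 0.67, -0.226]
force: [0.3, 0.1, -1.4]
grip_width: 0.0529
```

```bash
python3 st.py
```

```text
13.18 pos [ 0.5135 -0.0312  0.0323] jaw -142.7 down [ 0.     -0.0001 -1.    ] q6 0.31957714702678147 F [ 0.3019  0.1133 -1.3994] M [-0.0223  0.0158  0.0374] w 0.052875419045140204
```

Call:
carry_out(motion="0 0 -1 0 0 0;0 0 -1 0 0 0;0 0 0 0 0 0")

```text
time: 13.55
position: [0.5136, -0.0312, 0.032]
eef_rot: [0.226, -0.67, 0.67, -0.226]
force: [-7.2, 1.5, 10.9]
grip_width: 0.0528
```

```bash
python3 st.py
```

```text
13.55 pos [ 0.5136 -0.0312  0.032 ] jaw -142.68 down [ 0.0004 -0.0006 -1.    ] q6 0.3195788024824664 F [-7.1724  1.5392 10.907 ] M [ 0.4423  2.2509 -0.0077] w 0.05281911042688383
```

Call:
carry_out(motion="0 0 1 0 0 0;0 0 0 0 0 0")

```text
time: 13.8
position: [0.5137, -0.0312, 0.0321]
eef_rot: [0.226, -0.67, 0.67, -0.226]
force: [-5.3, 1.0, 6.0]
grip_width: 0.0524
```

Call:
carry_out(motion="0 0 0 0 0 0;0 0 0 0 0 0;0 0 0 0 0 0;0 0 0 0 0 0;0 0 0 0 0 0", fingers=1)

```text
time: 14.42
position: [0.5135, -0.0312, 0.0312]
eef_rot: [0.226, -0.67, 0.67, -0.226]
force: [0.8, 0.6, 0.5]
grip_width: 0.0858
```

```bash
python3 st.py
```

```text
14.43 pos [ 0.5135 -0.0312  0.0312] jaw -142.7 down [-0.0001 -0.0001 -1.    ] q6 0.31957852952938787 F [0.79   0.6363 0.4991] M [-0.042  -0.0205 -0.0334] w 0.08584307314159029
```

Call:
carry_out(motion="0 0 20 0 0 0;0 0 40 0 0 0;0 0 40 0 0 0;4.5 -27 0 0 0 -8.1;4.6 -28.6 0 0 0 -8.1;4.6 -28.6 0 0 0 -8.1;4.6 -28.6 0 0 0 -8.1;4.6 -28.6 0 0 0 -8.1;4.6 -28.6 0 0 0 -8.2;4.6 -28.6 0 0 0 -8.2;4.4 -28.7 0 0 0 -8.2;0 0 0 0 0 0")

```text
time: 15.92
position: [0.5497, -0.26, 0.1306]
eef_rot: [-0.17, -0.686, 0.686, 0.171]
force: [0.4, -0.2, -0.6]
grip_width: 0.0856
```

```bash
python3 st.py; python3 - <<'E'
from h import *
a=imaging.snapshot("top");b=imaging.snapshot("side")
def crop(s,r,c,h,w,k): return cv2.resize(s["image"][r:r+h,c:c+w],None,fx=k,fy=k,interpolation=cv2.INTER_CUBIC)
cv2.imwrite("pics/c3.png",np.hstack([crop(a,190,220,75,75,5),crop(b,185,180,75,75,5)]))
E
```

```text
15.93 pos [ 0.5497 -0.26    0.1306] jaw 152.03 down [-0.0012  0.     -1.    ] q6 -0.3755302642561885 F [ 0.3949 -0.1516 -0.5986] M [ 0.0587  0.0449 -0.0301] w 0.08556209057944576
```

View pics/c3.png

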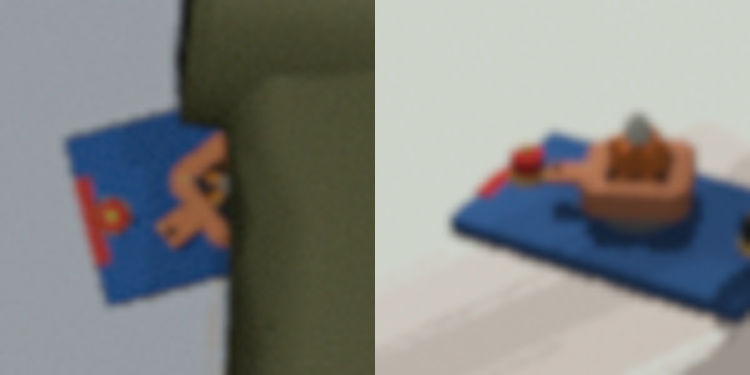

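Call:
carry_out(motion="0.3 1.2 -35 0 0 0;0 0 -35 0 0 0;0 0 -25 0 0 0;0 0 -16 0 0 0;0 0 -8 0 0 0;0 0 -5 0 0 0;0 0 0 0 0 0")

```text
time: 16.9
position: [0.5505, -0.2573, 0.0077]
eef_rot: [-0.17, -0.686, 0.686, 0.17]
force: [1.1, -0.4, -1.1]
grip_width: 0.0854
```

Call:
carry_out(motion="0 0 0 0 0 0;0 0 0 0 0 0;0 0 0 0 0 0;0 0 0 0 0 0;0 0 0 0 0 0;0 0 0 0 0 0", fingers=0, squeeze=35)

```text
time: 17.65
position: [0.5508, -0.2575, 0.0082]
eef_rot: [-0.17, -0.686, 0.687, 0.169]
force: [-0.6, 1.1, 5.0]
grip_width: 0.0525
```

```bash
python3 st.py
```

```text
17.65 pos [ 0.5508 -0.2575  0.0082] jaw 152.2 down [ 0.0012 -0.0006 -1.    ] q6 -0.3773672491656932 F [-0.5721  1.1401  5.0066] M [ 0.3139  0.2078 -0.0492] w 0.05247280835952481
```

Call:
carry_out(motion="0 0 10 0 0 0;0 0 30 0 0 0;0 0 45 0 0 0;-4 22 42 0 0 6.1;-4.8 29 0 0 0 8.4;-4.8 29 0 0 0 8.4;-4.8 29 0 0 0 8.4;-4.8 29 0 0 0 8.4;-4.8 29 0 0 0 8.4;-4.8 29 0 0 0 8.4;-5.2 31 0 0 0 8.6;0 0 0 0 0 0")

```text
time: 19.15
position: [0.5117, -0.0287, 0.134]
eef_rot: [-0.227, 0.67, -0.669, 0.227]
force: [0.4, -0.1, -0.8]
grip_width: 0.0525
```

```bash
python3 st.py; python3 - <<'E'
from h import *
b=imaging.snapshot("side")
cv2.imwrite("pics/c4.png",cv2.resize(b["image"][150:240,190:290],None,fx=6,fy=6,interpolation=cv2.INTER_CUBIC))
E
```

```text
19.15 pos [ 0.5117 -0.0287  0.134 ] jaw -142.52 down [-0.0007  0.0005 -1.    ] q6 0.31738420181954125 F [ 0.4305 -0.1183 -0.8237] M [-0.0412 -0.0827  0.0671] w 0.05246230878787958
```

View pics/c4.png

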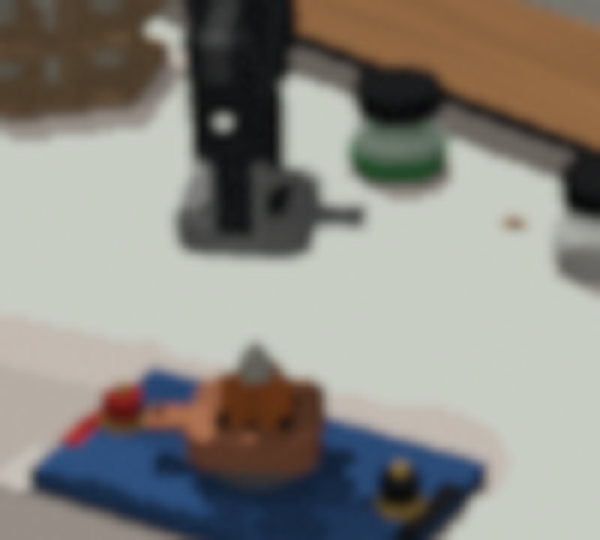

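Call:
carry_out(motion="0.5 -1.2 -15 0 0 0;0 0 -20 0 0 0;0 0 -15 0 0 0;0 0 -3 0 0 0;0 0 0 0 0 0")

```text
time: 19.82
position: [0.5129, -0.0318, 0.0813]
eef_rot: [0.226, -0.67, 0.67, -0.226]
force: [-0.5, -0.4, -0.9]
grip_width: 0.0528
```

```bash
python3 st.py
```

```text
19.82 pos [ 0.5129 -0.0318  0.0813] jaw -142.74 down [-0.0001 -0.0004 -1.    ] q6 0.319601792789617 F [-0.5425 -0.399  -0.8881] M [-0.0079 -0.0246 -0.0161] w 0.05275624029130135
```

Call:
carry_out(motion="-0.2 1.2 -3 0 0 0;0 0 -3 0 0 0;0 0 -3 0 0 0;0 0 0 0 0 0")

```text
time: 20.32
position: [0.5124, -0.0303, 0.072]
eef_rot: [-0.226, 0.67, -0.67, 0.226]
force: [0.2, 0.5, -1.8]
grip_width: 0.0525
```

Call:
carry_out(motion="0 0 -2 0 0 0;0 0 -2 0 0 0;0 0 -2 0 0 0;0 0 0 0 0 0")

```text
time: 20.82
position: [0.5125, -0.0302, 0.066]
eef_rot: [-0.226, 0.67, -0.67, 0.226]
force: [0.7, 1.5, -2.3]
grip_width: 0.0527
```

```bash
python3 st.py
```

```text
20.82 pos [ 0.5125 -0.0302  0.066 ] jaw -142.71 down [-0.0003  0.0001 -1.    ] q6 0.31713525279230315 F [ 0.7446  1.502  -2.3191] M [ 0.4314 -0.0228  0.0184] w 0.052723120752499686
```

Call:
carry_out(motion="0 0.4 -1.5 0 0 0;0 0 -1.5 0 0 0;0 0 -1.5 0 0 0;0 0 0 0 0 0")

```text
time: 21.32
position: [0.5125, -0.0299, 0.0616]
eef_rot: [0.226, -0.67, 0.67, -0.226]
force: [-0.5, 0.6, -1.4]
grip_width: 0.0528
```

```bash
python3 st.py
```

```text
21.32 pos [ 0.5125 -0.0299  0.0616] jaw -142.71 down [-0.0003 -0.0002 -1.    ] q6 0.3163239761127743 F [-0.5399  0.6484 -1.4136] M [ 0.1956 -0.0034  0.0389] w 0.05281333025114982
```

Call:
carry_out(motion="0 0.2 -1.5 0 0 0;0 0 -1.5 0 0 0;0 0 0 0 0 0")

```text
time: 21.7
position: [0.5124, -0.0298, 0.0585]
eef_rot: [0.226, -0.67, 0.67, -0.226]
force: [0.1, 0.7, -1.1]
grip_width: 0.0525
```

Call:
carry_out(motion="0 0 -1.5 0 0 0;0 0 -1.5 0 0 0;0 0 0 0 0 0")

```text
time: 22.08
position: [0.5124, -0.0298, 0.0556]
eef_rot: [0.226, -0.67, 0.67, -0.226]
force: [0.5, -0.7, -1.7]
grip_width: 0.0528
```

```bash
python3 st.py
```

```text
22.07 pos [ 0.5124 -0.0298  0.0556] jaw -142.71 down [-0.0004 -0.0002 -1.    ] q6 0.3159472827936897 F [ 0.5174 -0.6685 -1.7003] M [-0.0582  0.0318 -0.0272] w 0.05280022546793318
```

Call:
carry_out(motion="0 0 -1.5 0 0 0;0 0 -1.5 0 0 0;0 0 -1.5 0 0 0;0 0 0 0 0 0")

```text
time: 22.58
position: [0.5125, -0.0297, 0.0511]
eef_rot: [0.226, -0.67, 0.67, -0.226]
force: [-0.4, 0.7, -1.6]
grip_width: 0.053
```

Call:
carry_out(motion="0 0 -1 0 0 0;0 0 -1 0 0 0;0 0 0 0 0 0")

```text
time: 22.95
position: [0.5125, -0.0297, 0.0491]
eef_rot: [-0.226, 0.67, -0.67, 0.226]
force: [0.1, -0.0, -2.3]
grip_width: 0.053
```

```bash
python3 st.py
```

```text
22.95 pos [ 0.5125 -0.0297  0.0491] jaw -142.71 down [-0.0002 -0.0001 -1.    ] q6 0.3159641039008199 F [ 0.0988 -0.0131 -2.2916] M [-0.0043  0.0179  0.0016] w 0.05304311440653818
```

Call:
carry_out(motion="0 0 -1 0 0 0;0 0 0 0 0 0")

```text
time: 23.2
position: [0.5126, -0.0297, 0.0483]
eef_rot: [0.226, -0.67, 0.67, -0.226]
force: [0.5, 0.5, -1.2]
grip_width: 0.0527
```

Call:
carry_out(motion="0 0 -1 0 0 0;0 0 0 0 0 0")

```text
time: 23.45
position: [0.5127, -0.0297, 0.0481]
eef_rot: [0.226, -0.67, 0.67, -0.226]
force: [-3.2, -0.4, 4.5]
grip_width: 0.0528
```

```bash
python3 st.py
```

```text
23.45 pos [ 0.5127 -0.0297  0.0481] jaw -142.7 down [ 0.0003 -0.0003 -1.    ] q6 0.3159414611191029 F [-3.2154 -0.426   4.5075] M [ 0.2563  1.2409 -0.0439] w 0.05279234827588682
```

Seated at TCP 0.048 as expected (copper 0.032 + 14 mm + 2 mm higher grip). Release and retreat.

Call:
carry_out(motion="0 0 0.5 0 0 0;0 0 0 0 0 0;0 0 0 0 0 0;0 0 0 0 0 0;0 0 0 0 0 0;0 0 0 0 0 0", fingers=1)

```text
time: 24.2
position: [0.5126, -0.0297, 0.0477]
eef_rot: [0.226, -0.67, 0.67, -0.226]
force: [-0.8, -0.7, 0.1]
grip_width: 0.0854
```

Call:
carry_out(motion="0 0 10 0 0 0;0 0 30 0 0 0;0 0 40 0 0 0;0 0 40 0 0 0;-5 50 10 0 0 0;-5 50 0 0 0 0;-5 50 0 0 0 0;-5 50 0 0 0 0;-5 50 0 0 0 0;0 0 0 0 0 0")

```text
time: 25.45
position: [0.487, 0.2229, 0.178]
eef_rot: [-0.227, 0.67, -0.67, 0.227]
force: [0.5, 0.0, -0.3]
grip_width: 0.0852
```

```bash
python3 st.py; python3 - <<'E'
from h import *
a=imaging.snapshot("top");b=imaging.snapshot("side")
def crop(s,r,c,h,w,k): return cv2.resize(s["image"][r:r+h,c:c+w],None,fx=k,fy=k,interpolation=cv2.INTER_CUBIC)
cv2.imwrite("pics/c5.png",np.hstack([crop(a,190,225,75,80,5),crop(b,185,190,75,75,5)]))
E
```

```text
25.45 pos [0.487  0.2229 0.178 ] jaw -142.49 down [-0.0002 -0.     -1.    ] q6 -0.1502587116671576 F [ 0.4825  0.0369 -0.3107] M [-0.062   0.01    0.0067] w 0.08515963575875575
```

View pics/c5.png

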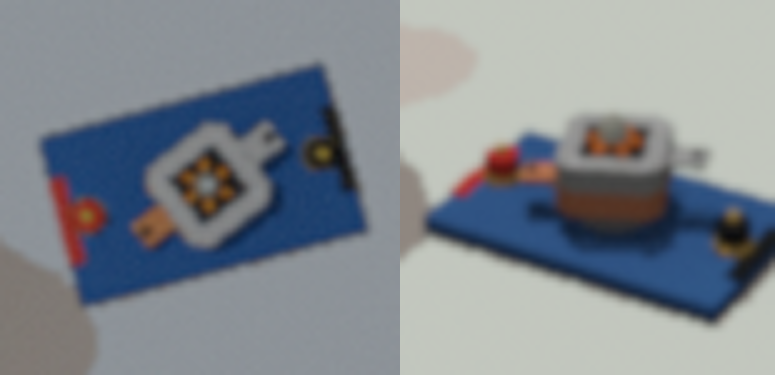

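Both plates are flat and stacked on the splines, with the tabs pointing opposite ways. The copper tab at crop (155,225) points to red and the zinc tab at (265,140) to black. The arm is clear.

```bash
python3 -c "
from cell import manip
print(manip.job_done())"
```

```text
the job is handed in; nothing more can be done
None
```

The cell is assembled and handed in at about 25.5 s. The copper plate is on the post with its tab towards the red terminal. The largest of the three grey zinc plates is on top of it with its tab towards the black terminal.

- **Fit:** I read the spline angle from the top picture and turned each plate to it. Both tabs were set about 23° to one side of their terminals. Both plates slid down the splines with only 1–2 N of sideways force.
- **Fully home:** Contact came at about the heights I had worked out, 0.032 m at the tool for copper and 0.048 m for zinc. The wrist read about 11 N upward when the copper seated and 4.5 N for the zinc.
- **Last pictures:** The top and side views after release show both plates flat, stacked and released. The gripper is clear and about 25 cm away.
- **Checks that disagreed:** The side camera put the copper plate's turn about 6° off the top view. I used the top view's hole pattern, and the plate's fit bore it out. I noticed nothing else moved on the bench, but the last pictures covered only the cell.

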